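Sort a wheelchair handle grip into the rotary bin through its tipping chute

TASK

Turn the rotary bin by its hub bar until its one wide compartment sits squarely under the chute, then push the toggle clamp's handle down past its over-centre point so that the bin is locked. After that lay the tan handle grip in the tipping pan, let go, and tip the pan with its lever so that the grip slides down the chute into the wide compartment, then let the pan drop back level. Leave the clamp locked, the bin as set, and the knob, spirit level, hex keys, brake rod, spanner and can undisturbed.

Things in the scene. Friction and masses are not known exactly. Their poses are not given: they have to be found in the camera images.
- station: Sorting station, fixed. Origin at bench level on the rotary bin's upright axis; own z up. Along own +y: bin, chute, pan; along -y: toggle clamp. Polished aluminium chute 122 mm wide inside, sloping 55 degrees from height 200 mm at own y 205 mm to its lip at own y 135 mm, height 100 mm. Posts: own |x| up to 82 mm, y 201 to 345 mm, top 213 mm high.
- hub_bar (a point): Top middle of the dark wooden bar on the bin's hub, on the axis, 152 mm high: bar 70 mm along own x, 16 mm wide, 32 mm high. Turns with the bin; own +y always points at the middle of the wide compartment. Bin turns endlessly both ways, friction 0.06 N m, stays where left. Nothing taller lies within 100 mm of the axis.
- wide_bin (a point): Point on the floor of the wide compartment, on its middle line, 100 mm from the axis, 30 mm high; own y radially outward. Bin: disc radius 185 mm, round wall radius 160 mm and four dividers rising 50 mm above the floor: one wide (140 degrees) and three narrow (73 degrees) compartments. Set when straight below chute_out.
- chute_out (a point): Point 100 mm from the bin's axis just in front of the chute's lower lip, 100 mm above the bench; fixed to the station.
- clamp_handle (a joint): Clamp handle angle, rad: 0 = open, handle rising outward (station's own -y) 50 degrees above level; grows as pushed down; 0.8 = locked at its stop, handle 4 degrees above level. A spring holds it open below 0.6 (over-centre) and shut above; takes up to 0.35 N m. Locked, its foot presses on the disc's rim so the bin cannot turn freely.
- clamp_pivot (a point): The clamp handle's level hinge axis, 65 mm above the bench, 242 mm from the bin's axis on the station's own -y; axis along station's own x.
- clamp_grip (a point): Point on the black rubber handle of the toggle clamp, 100 mm from the pivot and moving with it. Rubber part round, 24 mm thick, 43 to 147 mm from the pivot.
- pan (a joint): Tilt of the tipping pan, rad: 0 = level, resting; grows as it tips its load into the chute, 1.25 at the stop. It falls back to 0 by its own weight.
- pan_floor (a point): Middle of the tipping pan's floor (top face), 208 mm high when level, moves with the pan. Polished slippery aluminium pan, inside 126 mm (own x) by 128 mm (own y), walls 24 mm high on three sides, open to the chute (own -y). Level hinge axis along own x, 67 mm from here on the chute side, 206 mm high, at station's own y = 210 mm.
- paddle (a point): Middle of the black rubber paddle on the pan's lever, moves with the pan: 45 x 45 x 12 mm, 85 mm from the hinge axis, at station's own x = -107 mm (robot's side). Pan level: lever leans 35 degrees away from the bin, paddle 276 mm high. Pushing it about 100 mm along station's own -y, towards the bin, tips the pan (about 4 N).
- grip: Tan rubber wheelchair handle grip lying on the bench: 100 mm long along its own x, 32 mm wide (42 mm at a 10 mm thick flange 30 mm from the middle towards own -x), 30 mm high, both ends domed, 0.12 kg. Origin at the centre of its underside.
- knob: Black rubber push-to-lock knob, bystander, 68 mm across, 66 mm high. Origin under its centre.
- level: Aluminium spirit level, bystander, 200 mm long, 48 mm high, to the robot's right. Origin under its centre.
- hexkeys: Folding hex key set with red body, bystander, 105 mm long. Origin under its centre.
- rod: Short steel brake rod, bystander, 150 mm long, 12 mm thick. Origin under its centre.
- spanner: Steel spanner, bystander, 160 mm long. Origin under its centre.
- spraycan: Can, bystander, 52 mm across, 150 mm high. Origin under its centre.
Not all that is in view belongs to the job. What is shaped like the grip but pink is not meant.

How it is judged:
On the way, in this order (a step that is already met when the one before it is completed fails the run):
1. the wide compartment stands under the chute, the clamp still open (horizontal distance between wide_bin and chute_out below 0.025 m and value of joint clamp_handle below 0.5 rad), for 0.2 s.
2. the clamp is locked with the wide compartment under the chute (horizontal distance between wide_bin and chute_out below 0.025 m and value of joint clamp_handle above 0.7 rad), for 0.2 s.
3. the grip lies in the level pan, let go (x of grip in the frame of pan_floor between -0.06 and 0.06 m and y of grip in the frame of pan_floor between -0.065 and 0.065 m and z of grip in the frame of pan_floor between -0.01 and 0.03 m and value of joint pan below 0.1 rad and contact force between the fingers and grip below 0.2 N), for 0.2 s.
4. the pan is tipped (value of joint pan above 0.4 rad).
At the end, for the whole second after the job is handed in: The grip is at rest in the wide compartment (within 95 mm of wide_bin, at most 70 mm inward of it, underside under 60 mm above the floor), wide_bin is within 25 mm of straight below chute_out, clamp handle above 0.7 rad, pan below 0.1 rad (all of step 2 and horizontal distance between grip and wide_bin below 0.095 m and y of grip in the frame of wide_bin above -0.07 m and z of grip in the frame of wide_bin below 0.06 m and linear speed of grip below 0.05 m/s and value of joint pan below 0.1 rad); the robot touches nothing.
It fails at once if a bystander is moved more than 30 mm (distance of any of knob, level, hexkeys, rod, spanner, spraycan from where it was at the start of the episode above 0.03 m).
It also fails if it takes over 72 s, if anything falls off the work surface, if the arm or the gripper's body presses on something with over 40 N, if the wrist force passes 120 N, or if a joint passes its speed limit or range.

ROBOT

A 6-joint arm with a two-finger parallel gripper is mounted at the origin on the work surface. World frame = base frame: x ahead of the robot, y to its left, z up, the work surface at z = 0. Lengths are in m, angles in rad, forces in N, time in s.
With the tool pointing down it reaches from about 0.275 to 0.725 m from the base axis. Payload 5.6 kg.
Tool frame: the origin (TCP) lies on the centre line of the jaws, within the pads' length; the fingertips stand 11 mm ahead of it and the grasp point (between the pads) lies 8 mm behind it (ctrl.tip_reach is the distance from the TCP to the fingertips, in m); z points along the fingers, y is the direction in which the jaws open and shut (so a half turn about z gives the same grasp; the last joint's range is limited). The gripper opens to 85 mm and grips with 20 to 120 N. Pads are 22 mm wide; open, the fingers measure 114 mm over their backs; the gripper's body (76 mm by 85 mm) begins 54 mm behind the grasp point. The pads swing forward as they close: fully open they stand 13 mm farther back than shut.
Start: joints at [1.4, 0.255, 0.108, 0, -1.424, -0.285], TCP at [0.242, 0.494, 0.242] pointing down, gripper open.
Joint ranges: [-2.95, 2.95], [-1.21, 1.97], [-1.09, 1.5], [-2.87, 1.71], [-2.94, -0.07], [-3.05, 3.05]. Speed limits (rad/s): [2.57, 2.57, 3.14, 3.14, 3.14, 3.14].

INTERFACE

Orientations are given as [roll, pitch, yaw] about the fixed x, y, z axes, in that order (R = Rz(yaw) Ry(pitch) Rx(roll)).
In Python, from bench import readout, imaging, ctrl gives the robot as it stands.
- The arm moves only by the tool step_arm, never from a script. Its argument "plan" is a list that holds one entry, the list of rows, each a list of 7 numbers: the shift along the tool's x, y, z in mm, then the turn, a rotation vector about the tool's x, y, z in degrees, then the finger opening in mm, from 0 to 85.4. In form: [[[x, y, z, rx, ry, rz, jaw], ...]]. A call has 1 to 8 rows; each row is the pose to reach, as a shift and turn from the pose measured when the call began, along the tool's axes at that moment; what a row does not reach only later rows make up. A row lasts 1/12 s, in which the tool goes at most 41.7 mm and 7.16 degrees, less where a joint would pass 70% of its speed; a pose out of reach is approached as far as the arm can. A call with a gripper value outside its range is refused whole. The fingers move at their own pace and stop on an object; "grip_force" is the grip in N (left out, the last holds). Time passes only in rows, so rows that repeat a pose let the fingers close. It gives the time, the measured TCP pose, the force and the opening at its end, in the units of the state.
- readout.observe(): the state, without advancing time (a new reading comes with each control period).
- imaging.capture(name): name is "side" or "top"; returns a dict with "image" (384x512x3 uint8, red, green, blue), "fx", "fy", "cx", "cy" (pixels), "R" (3x3) and "t" (3): a world point X has camera coordinates R X + t. Camera axes: x right, y down, z forward; pixel columns grow to the right and rows downward; lengths in m; the calibration is good to about 2 mm. A picture is of the moment at which its call begins. There is no depth.
- ctrl.hand_in(): hands the job in, once; it reports no verdict.
The state is a dict: "t": time; "qpos": joint angles; "qvel": joint speeds; "effort": joint torques, N m; "tool_pos": TCP position; "tcp_rot": TCP orientation; "contact_force": force on the tool from outside, world axes, zero at the start; "wrist_torque": the same for the moment, N m; "opening": finger opening in m.
Only numpy, scipy, OpenCV 4.12 (cv2) and the standard library are available. Lean on these libraries where they do the work, as an engineer would, in place of code of your own. Each camera call takes 0.05 s, during which the arm holds its last target. There are 200 camera calls.

## Working session

There is one attempt and no reset: what is moved stays moved. The work goes in short steps, Python scripts to look and compute and a tool call to move; the robot and the scene stay as the last step left them, time stands still between calls to the robot, and variables do not carry over. Pictures are saved under pics/ and viewed, about 8 in all and at most 12, crops included, and the job is handed in when it is done.

Besides the shell and the picture viewer there is one more tool, called as a command line: name --argument value ..., lists and objects as JSON in quotes. step_arm: Moves the arm, as the interface text tells. Its arguments: {"type":"object","properties":{"plan":{"type":"array"},"grip_force":{"type":"number"}},"required":["plan"]}

```bash
ls; mkdir -p pics; python3 - <<'E'
from bench import readout, imaging, ctrl
import cv2,pickle
d={}
for n in("top","side"):
    c=imaging.capture(n);d[n]=c
    cv2.imwrite(f"pics/{n}0.png",cv2.resize(c["image"][:,:,::-1],None,fx=1.5,fy=1.5,interpolation=cv2.INTER_CUBIC))
    print(n,c["fx"],c["cx"],c["cy"],c["R"],c["t"])
pickle.dump(d,open("c0.pkl","wb"))
print(readout.observe(),ctrl.tip_reach)
E
```

```text
pics
top 421.83375893631995 249.62962735271006 191.6335847941153 [[ 0.02030358 -0.9997229  -0.01191132]
 [-0.98722089 -0.01816336 -0.15831934]
 [ 0.15805912  0.01497355 -0.98731611]] [-0.05636033  0.46422518  1.31250132]
side 353.3704569844658 253.5559721474259 194.137432839083 [[-0.95406961 -0.29874964 -0.02235696]
 [-0.16673124  0.59149908 -0.78887866]
 [ 0.24890134 -0.74891755 -0.61414219]] [0.40211486 0.25674764 1.2972842 ]
{'t': 0.1, 'qpos': array([ 1.39963773e+00,  2.55690949e-01,  1.07121977e-01, -3.80721074e-04,
       -1.42391998e+00, -2.84601545e-01]), 'qvel': array([-8.66755770e-06, -6.63430771e-04,  2.94527354e-03,  1.72439785e-03,
        1.03085137e-04,  6.26183036e-04]), 'effort': array([-3.32813855e-03, -3.87603772e+01,  2.38475990e+01,  5.37787870e+00,
       -3.74065916e-03,  4.38421992e-06]), 'tool_pos': array([0.24185517, 0.49349114, 0.24148617]), 'tcp_rot': array([ 3.13986238e+00, -1.13870369e-04, -4.55816082e-01]), 'contact_force': array([0.55192877, 1.1045714 , 0.02071076]), 'wrist_torque': array([-0.00987946,  0.02340965,  0.0112102 ]), 'opening': 0.08511219871766107} 0.011
```

View pics/top0.png

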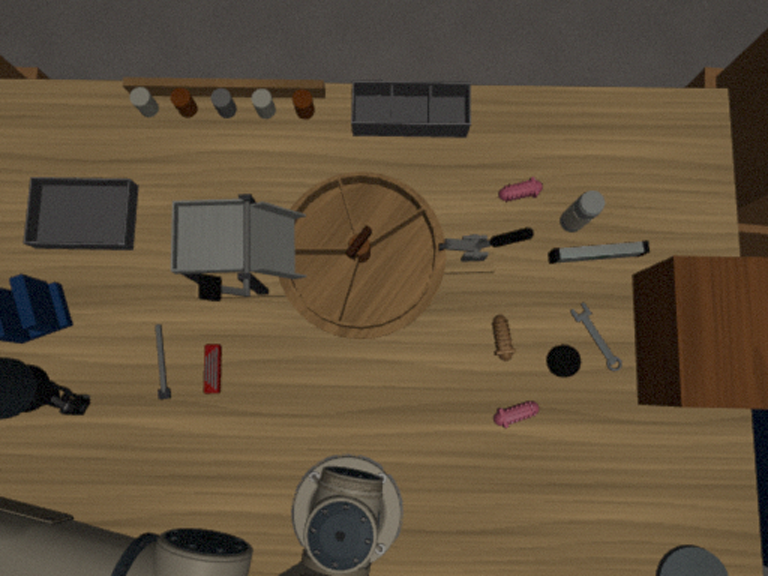

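View pics/side0.png

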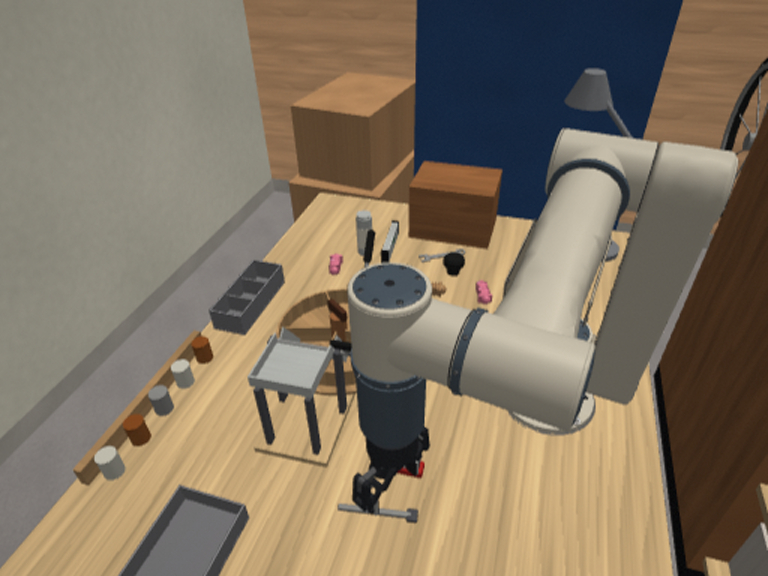

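The top view shows the bin centre near (362,255), the chute and pan to its left (world +y) and the open clamp to its right. There are three grip-shaped things: pink at (520,188), pink at (516,413) and tan at (503,338). The tan one fits the description. The next crop confirms it along with the station.

```bash
python3 - <<'E'
import cv2,pickle
d=pickle.load(open("c0.pkl","rb"))
im=d["top"]["image"][:,:,::-1][105:285,110:360]
cv2.imwrite("pics/crop1.png",cv2.convertScaleAbs(cv2.resize(im,None,fx=3.2,fy=3.2,interpolation=cv2.INTER_CUBIC),alpha=1.7))
E
```

```text
(no output)
```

View pics/crop1.png

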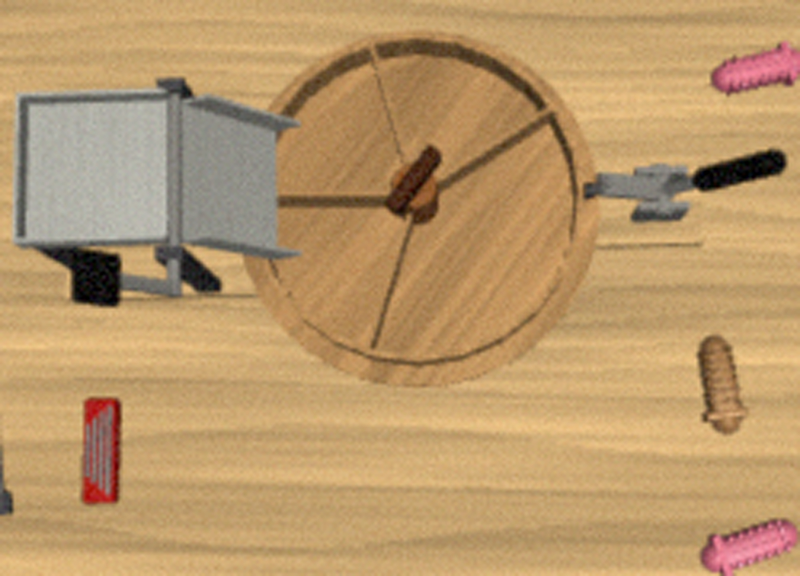

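```bash
cat > h.py <<'E'
import numpy as np,cv2,pickle
from scipy.spatial.transform import Rotation as Ro
from bench import readout, imaging, ctrl
def ray(c,px,z):
    d=c["R"].T@np.array([(px[0]-c["cx"])/c["fx"],(px[1]-c["cy"])/c["fy"],1]);o=-c["R"].T@c["t"]
    return o+d*(z-o[2])/d[2]
def proj(c,X):
    p=c["R"]@np.asarray(X)+c["t"];return c["fx"]*p[0]/p[2]+c["cx"],c["fy"]*p[1]/p[2]+c["cy"]
E
python3 - <<'E'
from h import *
d=pickle.load(open("c0.pkl","rb"));c=d["top"]
f=lambda x,y,z:ray(c,(110+(x+.5)/3.2-.5,105+(y+.5)/3.2-.5),z)
np.set_printoptions(precision=4,suppress=True)
for n,x,y,z in [("discL",243,215,.03),("discR",600,205,.03),("discT",420,30,.03),("discB",420,388,.03),("bar",414,178,.152),("barA",393,208,.152),("barB",436,151,.152),
 ("div1",375,48,.08),("div2",553,112,.08),("div3",375,347,.08),("divL",280,202,.08),("panTL",16,95,.232),("panBL",20,247,.232),("panTR",165,90,.232),("panBR",165,243,.232),
 ("lipT",278,122,.1),("lipB",278,253,.1),("handTip",785,160,.18),("handBase",697,180,.1),("paddle",96,278,.276),
 ("gripTop",713,338,.015),("gripBot",728,433,.015),("gripC",721,385,.02),("flL",704,418,.018),("flR",746,413,.018)]:
    print(n,f(x,y,z)[:2])
im=cv2.cvtColor(c["image"],cv2.COLOR_RGB2HSV)
im=c["image"].astype(int)
print(im[150:175:3,228:250:2].tolist()[3])
E
```

```text
discL [0.5275 0.1618]
discR [ 0.5443 -0.1996]
discT [ 0.7261 -0.0131]
discB [ 0.3556 -0.0218]
bar [ 0.5401 -0.0159]
barA [0.5114 0.0028]
barB [ 0.5661 -0.0356]
div1 [0.689  0.0292]
div2 [ 0.6262 -0.1482]
div3 [0.3903 0.0206]
divL [0.5308 0.1176]
panTL [0.5895 0.331 ]
panBL [0.4544 0.3179]
panTR [0.5962 0.2005]
panBR [0.4602 0.1932]
lipT [0.6058 0.1198]
lipB [0.4766 0.1146]
handTip [ 0.5559 -0.3513]
handBase [ 0.5552 -0.2857]
paddle [0.4219 0.2384]
gripTop [ 0.4128 -0.315 ]
gripBot [ 0.318  -0.3288]
gripC [ 0.3652 -0.3215]
flL [ 0.3322 -0.3046]
flR [ 0.338  -0.3464]
[[97, 74, 47], [104, 81, 52], [112, 83, 54], [86, 55, 29], [69, 42, 24], [46, 30, 25], [51, 33, 25], [39, 15, 7], [42, 20, 12], [112, 84, 55], [103, 79, 46]]
```

The crop confirms the tan grip at crop (722,385), with its flange at the end nearest the robot. The bin axis is about (0.541, -0.018), the station yaw is about 3.3°, and the wide compartment points at -125°. The bin therefore has to turn 142° clockwise. I'll move above the bar first.

```bash
cat >> h.py <<'E'
def go(*targets):  # each: x,y,z,yaw_deg(,R) tool down -> row shift mm / rotvec deg from present pose
    s=readout.observe();R0=Ro.from_euler("xyz",s["tcp_rot"])
    print("now",s["t"],np.round(s["tool_pos"],4),np.round(np.degrees(s["tcp_rot"]),1),"F",np.round(s["contact_force"],1),"open",round(s["opening"],4),"q",np.round(s["qpos"],2))
    for t in targets:
        R=Ro.from_euler("xyz",[180,0,t[3]],degrees=True) if len(t)==4 else Ro.from_euler("xyz",t[3:],degrees=True)
        print(np.round(R0.inv().apply(np.array(t[:3])-s["tool_pos"])*1e3,1),np.round((R0.inv()*R).as_rotvec(degrees=True),1))
B=np.array([.5408,-.0175]);YAW=np.radians(3.3)
def st(x,y): return B+np.array([x*np.cos(YAW)-y*np.sin(YAW),x*np.sin(YAW)+y*np.cos(YAW)])
E
python3 -c "
from h import *
go((.242,.494,.37,-26.1),(.5408,-.0175,.30,-35))"
```

```text
now 0.1 [0.2419 0.4935 0.2415] [179.9  -0.  -26.1] F [0.6 1.1 0. ] open 0.0851 q [ 1.4   0.26  0.11 -0.   -1.42 -0.28]
[-1.000e-01 -3.000e-01 -1.285e+02] [ 0.1 -0.  -0. ]
[493.4 327.3 -57.9] [ 0.1 -0.   8.9]
```

step_arm --plan '[[[0,0,-41,0,0,0,50],[0,0,-82,0,0,0,50],[0,0,-125,0,0,0,50],[493,327,-110,0,0,9,50],[493,327,-110,0,0,9,50],[493,327,-110,0,0,9,50],[493,327,-110,0,0,9,50],[493,327,-110,0,0,9,50]]]'

```text
t: 0.77
tool_pos: [0.3474, 0.3121, 0.3603]
tcp_rot: [3.14, -0.0, -0.612]
contact_force: [1.0, 0.3, 0.2]
opening: 0.05
```

```bash
python3 -c "
from h import *
go((.5408,-.0175,.25,-35))"
```

```text
now 0.7667 [0.3474 0.3121 0.3603] [179.9  -0.  -35.1] F [1.  0.3 0.2] open 0.05 q [ 1.07  0.08  0.19 -0.   -1.68 -0.11]
[347.6 158.4 110.7] [ 0.1 -0.  -0.1]
```

step_arm --plan '[[[347,158,0,0,0,0,50],[347,158,0,0,0,0,50],[347,158,0,0,0,0,50],[347,158,0,0,0,0,50],[347,158,0,0,0,0,50],[347,158,110,0,0,0,50],[347,158,110,0,0,0,50],[347,158,110,0,0,0,50]]]'

```text
t: 1.43
tool_pos: [0.5061, 0.041, 0.2931]
tcp_rot: [3.14, -0.0, -0.612]
contact_force: [0.4, 0.8, 0.6]
opening: 0.0503
```

```bash
python3 -c "
from h import *
go((.5408,-.0175,.20,-35),(.5408,-.0175,.136,-35))"
```

```text
now 1.4333 [0.5061 0.041  0.2931] [179.9  -0.  -35.1] F [0.4 0.8 0.6] open 0.0503 q [ 0.39  0.16  0.12  0.   -1.53  0.57]
[62.  27.8 93.1] [ 0.1 -0.  -0.1]
[ 62.   27.7 157.1] [ 0.1 -0.  -0.1]
```

step_arm --plan '[[[31,14,30,0,0,0,50],[62,28,60,0,0,0,50],[62,28,90,0,0,0,50],[62,28,125,0,0,0,50],[62,28,157,0,0,0,50],[62,28,157,0,0,0,50],[62,28,157,0,0,0,30],[62,28,157,0,0,0,10]]]' --grip_force 30

```text
t: 2.1
tool_pos: [0.5417, -0.0179, 0.1383]
tcp_rot: [3.141, -0.002, -0.612]
contact_force: [1.0, 0.3, 0.5]
opening: 0.0263
```

step_arm --plan '[[[0,0,0,0,0,0,8],[0,0,0,0,0,0,8],[0,0,0,0,0,0,8]]]'

```text
t: 2.35
tool_pos: [0.5426, -0.0178, 0.1404]
tcp_rot: [-3.14, -0.005, -0.611]
contact_force: [-1.6, 0.3, 3.4]
opening: 0.0153
```

```bash
python3 -c "
from h import *
go((.5408,-.0175,.136,-177))"
```

```text
now 2.35 [ 0.5426 -0.0178  0.1404] [-179.9   -0.3  -35. ] F [-1.6  0.3  3.4] open 0.0153 q [ 0.26  0.29 -0.11  0.   -1.17  0.7 ]
[-1.7  0.8  4.4] [ -0.4  -0.  142. ]
```

step_arm --plan '[[[0,0,-1,0,0,7,8],[0,0,-1,0,0,14,8],[0,0,-1,0,0,21,8],[0,0,-1,0,0,28,8],[0,0,-1,0,0,35,8],[0,0,-1,0,0,42,8],[0,0,-1,0,0,49,8],[0,0,-1,0,0,56,8]]]'

```text
t: 3.02
tool_pos: [0.5405, -0.0186, 0.1405]
tcp_rot: [-3.142, -0.003, -1.595]
contact_force: [-3.1, -3.2, -4.4]
opening: 0.0155
```

```bash
python3 -c "
from h import *
go((.5415,-.0175,.14,-177))"
```

```text
now 3.0167 [ 0.5405 -0.0186  0.1405] [-180.    -0.2  -91.4] F [-3.1 -3.2 -4.4] open 0.0155 q [ 0.26  0.29 -0.11  0.   -1.17 -0.28]
[-1.1 -1.   0.5] [-0.1 -0.1 85.6]
```

step_arm --plan '[[[0,0,0,0,0,7,8],[0,0,0,0,0,14,8],[0,0,0,0,0,21,8],[0,0,0,0,0,28,8],[0,0,0,0,0,35,8],[0,0,0,0,0,42,8],[0,0,0,0,0,49,8],[0,0,0,0,0,56,8]]]'

```text
t: 3.68
tool_pos: [0.5387, -0.0177, 0.1405]
tcp_rot: [3.141, -0.004, -2.578]
contact_force: [-6.7, 4.6, 1.7]
opening: 0.0154
```

step_arm --plan '[[[0,0,0,0,0,7,8],[0,0,0,0,0,14,8],[0,0,0,0,0,21,8],[0,0,0,0,0,27,8],[0,0,0,0,0,30,8],[0,0,0,0,0,30,8],[0,0,0,0,0,30,40],[0,0,0,0,0,30,60]]]'

```text
t: 4.35
tool_pos: [0.5393, -0.0179, 0.1415]
tcp_rot: [-3.14, -0.002, -3.1]
contact_force: [0.4, -0.4, 0.9]
opening: 0.0384
```

step_arm --plan '[[[0,0,0,0,0,0,60],[0,0,-40,0,0,0,60],[0,0,-80,0,0,0,60],[0,0,-120,0,0,0,60],[0,0,-160,0,0,0,60],[-100,0,-160,0,0,0,60],[-100,0,-160,0,0,0,60],[-100,0,-160,0,0,0,60]]]'

```text
t: 5.02
tool_pos: [0.6425, -0.0135, 0.3006]
tcp_rot: [-3.139, -0.001, -3.099]
contact_force: [-0.5, 1.1, -2.8]
opening: 0.0601
```

```bash
python3 -c "
from h import *
go((.35,-.2,.3,-177))
c=imaging.capture('top');pickle.dump(c,open('c1.pkl','wb'))
im=c['image'][:,:,::-1][105:285,110:360]
cv2.imwrite('pics/crop2.png',cv2.convertScaleAbs(cv2.resize(im,None,fx=3.2,fy=3.2,interpolation=cv2.INTER_CUBIC),alpha=1.7))"
```

```text
now 5.0167 [ 0.6425 -0.0135  0.3006] [-179.9   -0.  -177.6] F [-0.5  1.1 -2.8] open 0.0601 q [ 0.22  0.45  0.53  0.   -1.66 -1.75]
[ 300.2 -173.9    1.3] [-0.1 -0.  -0.6]
```

View pics/crop2.png

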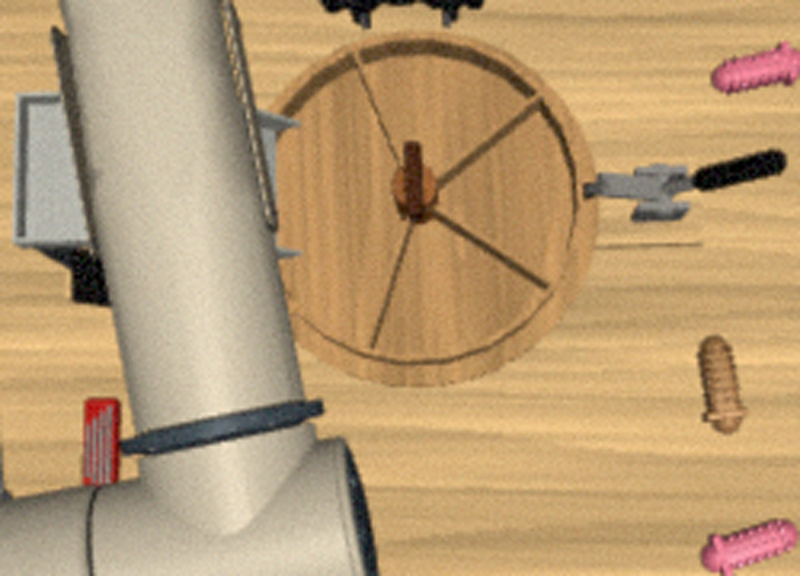

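The divider ends at crop (543,97), (548,288), (360,55) and (375,347) put the wide compartment under the chute. The clamp is still open and the grip hasn't moved. I'll check the angle and work out the clamp move.

```bash
python3 -c "
from h import *
c=pickle.load(open('c1.pkl','rb'))
for x,y,o in [(360,55,70),(543,97,143.3),(548,288,-143.3),(375,347,-70)]:
  p=ray(c,(110+(x+.5)/3.2-.5,105+(y+.5)/3.2-.5),.08)[:2]-B; print((np.degrees(np.arctan2(p[1],p[0]))+o)%360)
d=pickle.load(open('c0.pkl','rb'))['top']
print('level',ray(d,(549/1.5,257/1.5),.048),'can',ray(d,(390,133),.15),st(0,-.32),st(0,-.33))
go((.557,-.337,.25,-177.6),(.557,-.337,.195,-177.6))"
```

```text
93.58970958088929
93.07924025366214
91.38063066302368
95.7986463895185
level [ 0.53569861 -0.41681076  0.048     ] can [ 0.63173738 -0.46383457  0.15      ] [ 0.55922049 -0.33696938] [ 0.55979613 -0.3469528 ]
now 5.0667 [ 0.6432 -0.0135  0.2985] [-179.8   -0.2 -177.6] F [-2.6  0.9 -3.2] open 0.06 q [ 0.22  0.45  0.53  0.   -1.66 -1.75]
[  99.7 -319.5   49.8] [-0.2 -0.2  0. ]
[  99.5 -319.3  104.8] [-0.2 -0.2  0. ]
```

step_arm --plan '[[[98,-320,40,0,0,0,0],[98,-320,40,0,0,0,0],[98,-320,40,0,0,0,0],[98,-320,40,0,0,0,0],[98,-320,40,0,0,0,0],[98,-320,40,0,0,0,0],[98,-320,40,0,0,0,0],[98,-320,40,0,0,0,0]]]'

```text
t: 5.73
tool_pos: [0.5586, -0.3367, 0.2609]
tcp_rot: [-3.137, -0.003, -3.098]
contact_force: [0.9, -0.2, -0.7]
opening: -0.0001
```

```bash
python3 -c "
from h import *
go((.558,-.337,.195,-177.6),(.558,-.337,.088,-177.6))"
```

```text
now 5.7333 [ 0.5586 -0.3367  0.2609] [-179.8   -0.2 -177.5] F [ 0.9 -0.2 -0.7] open -0.0001 q [-0.3   0.46  0.46  0.   -1.57 -1.23]
[ 0.4 -0.  65.9] [-0.2 -0.2  0.1]
[  0.    0.4 172.9] [-0.2 -0.2  0.1]
```

step_arm --plan '[[[0,0,30,0,0,0,0],[0,0,60,0,0,0,0],[0,0,80,0,0,0,0],[0,0,95,0,0,0,0],[0,0,110,0,0,0,0],[0,0,125,0,0,0,0],[0,0,140,0,0,0,0],[0,0,152,0,0,0,0]]]'

```text
t: 6.4
tool_pos: [0.558, -0.3378, 0.1087]
tcp_rot: [-3.136, -0.003, -3.097]
contact_force: [0.6, 0.2, 0.1]
opening: 0.0003
```

step_arm --plan '[[[0,0,10,0,0,0,0],[0,0,18,0,0,0,0],[0,0,22,0,0,0,0],[0,0,22,0,0,0,0],[0,0,22,0,0,0,0]]]'

```text
t: 6.82
tool_pos: [0.5581, -0.3387, 0.0934]
tcp_rot: [-3.132, 0.0, -3.095]
contact_force: [-10.8, 9.1, 28.8]
opening: 0.0003
```

step_arm --plan '[[[0,0,-40,0,0,0,60],[0,0,-80,0,0,0,60],[0,0,-110,0,0,0,60],[190,-10,-60,0,0,-5,60],[190,-10,-60,0,0,-5,60],[190,-10,-60,0,0,-5,60],[190,-10,-60,0,0,-5,60],[190,-10,-60,0,0,-5,60]]]'

```text
t: 7.48
tool_pos: [0.3656, -0.3569, 0.1533]
tcp_rot: [-3.132, -0.001, -3.008]
contact_force: [0.4, -0.6, 0.3]
opening: 0.0604
```

```bash
python3 -c "
from h import *
go((.365,-.3212,.08,-172),(.365,-.3212,.015,-172))
c=imaging.capture('top');pickle.dump(c,open('c2.pkl','wb'))
im=c['image'][:,:,::-1][120:285,260:430]
cv2.imwrite('pics/crop3.png',cv2.convertScaleAbs(cv2.resize(im,None,fx=3.5,fy=3.5,interpolation=cv2.INTER_CUBIC),alpha=1.7))"
```

```text
now 7.4833 [ 0.3656 -0.3569  0.1533] [-179.5   -0.  -172.3] F [ 0.4 -0.6  0.3] open 0.0604 q [-0.46  0.22 -0.17  0.01 -1.17 -0.98]
[-4.2 36.2 72.9] [-0.5 -0.  -0.3]
[ -4.3  36.8 137.9] [-0.5 -0.  -0.3]
```

View pics/crop3.png

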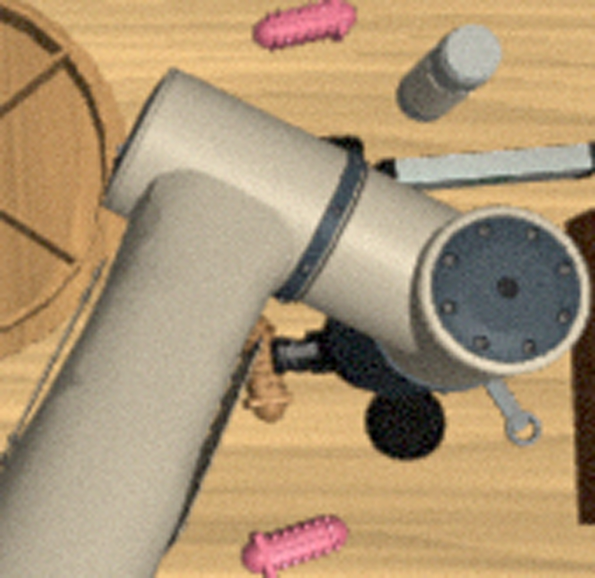

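The arm hides the clamp for now. The grip and bystanders are unmoved, and the grip shows just left of the finger at crop (265,375). I'll grasp it now.

step_arm --plan '[[[-4,37,20,0,0,0,60],[-4,37,60,0,0,0,60],[-4,37,95,0,0,0,60],[-4,37,120,0,0,0,60],[-4,37,138,0,0,0,60],[-4,37,138,0,0,0,60],[-4,37,138,0,0,0,25],[-4,37,138,0,0,0,25]]]' --grip_force 40

```text
t: 8.2
tool_pos: [0.3611, -0.3207, 0.0152]
tcp_rot: [-3.133, -0.002, -3.009]
contact_force: [-0.3, -1.7, 1.4]
opening: 0.0369
```

step_arm --plan '[[[0,0,0,0,0,0,15],[0,0,0,0,0,0,15],[0,0,0,0,0,0,15],[0,0,0,0,0,0,15]]]'

```text
t: 8.53
tool_pos: [0.3615, -0.3209, 0.0159]
tcp_rot: [-3.133, -0.001, -3.009]
contact_force: [-0.5, 0.9, 3.0]
opening: 0.0312
```

step_arm --plan '[[[0,0,-30,0,0,0,15],[0,0,-70,0,0,0,15],[0,0,-110,0,0,0,15],[0,0,-150,0,0,0,15],[0,0,-190,0,0,0,15],[0,0,-230,0,0,0,15],[0,0,-270,0,0,0,15],[0,0,-310,0,0,0,15]]]'

```text
t: 9.2
tool_pos: [0.3607, -0.3176, 0.3282]
tcp_rot: [-3.133, -0.0, -3.009]
contact_force: [0.8, -0.5, -1.1]
opening: 0.0316
```

```bash
python3 -c "
from h import *
go((.365,-.20,.33,-176.7),(*st(0,.275),.33,-176.7))
c=imaging.capture('top');pickle.dump(c,open('c3.pkl','wb'))
im=c['image'][:,:,::-1][120:285,260:430]
cv2.imwrite('pics/crop4.png',cv2.convertScaleAbs(cv2.resize(im,None,fx=3.5,fy=3.5,interpolation=cv2.INTER_CUBIC),alpha=1.7))"
```

```text
now 9.2 [ 0.3607 -0.3176  0.3282] [-179.5   -0.  -172.4] F [ 0.8 -0.5 -1.1] open 0.0316 q [-0.39  0.1   0.13  0.01 -1.6  -1.05]
[-19.8 116.   -2.9] [-0.5  0.   4.3]
[-238.8  547.9   -6.8] [-0.5  0.   4.3]
```

View pics/crop4.png

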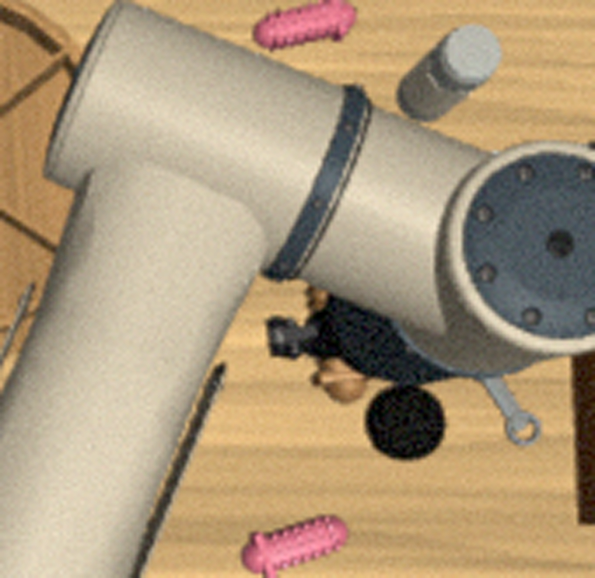

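The grip is held at 31.6 mm opening with the knob and spanner unmoved. Carry it over to the pan.

step_arm --plan '[[[-236,548,-10,0,0,4.3,15],[-236,548,-10,0,0,4.3,15],[-236,548,-10,0,0,4.3,15],[-236,548,-10,0,0,4.3,15],[-236,548,-10,0,0,4.3,15],[-236,548,-10,0,0,4.3,15],[-236,548,-10,0,0,4.3,15],[-236,548,-10,0,0,4.3,15]]]'

```text
t: 9.92
tool_pos: [0.4521, 0.0046, 0.3327]
tcp_rot: [-3.123, 0.011, -3.084]
contact_force: [1.8, -0.9, -1.8]
opening: 0.0312
```

```bash
python3 -c "
from h import *
go((*st(-.003,.275),.33,-176.7))
c=imaging.capture('top')
im=c['image'][:,:,::-1][105:285,110:360]
cv2.imwrite('pics/crop5.png',cv2.convertScaleAbs(cv2.resize(im,None,fx=3.2,fy=3.2,interpolation=cv2.INTER_CUBIC),alpha=1.7))"
```

```text
now 9.9167 [0.4521 0.0046 0.3327] [-178.9    0.6 -176.7] F [ 1.8 -0.9 -1.8] open 0.0312 q [ 0.38  0.04  0.07  0.02 -1.6  -1.89]
[-84.2 247.8  -1. ] [-1.1  0.6 -0. ]
```

View pics/crop5.png

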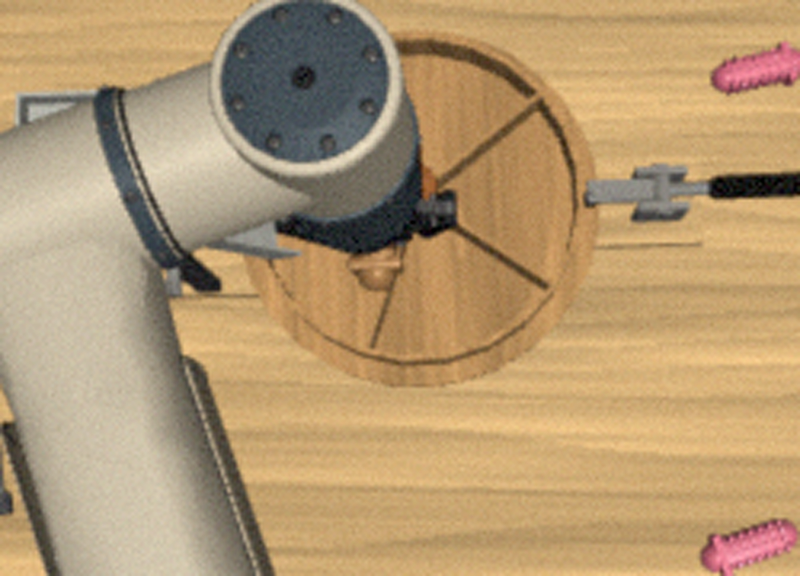

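The clamp handle is now level and locked at crop (710–800,186), and the divider ends are where I set them. On to the pan.

step_arm --plan '[[[-84,248,-3,-1.1,0.6,0,15],[-84,248,-3,-1.1,0.6,0,15],[-84,248,-3,-1.1,0.6,0,15],[-84,248,-3,-1.1,0.6,0,15],[-84,248,-3,-1.1,0.6,0,15],[-84,248,-3,-1.1,0.6,0,15],[-84,248,-3,-1.1,0.6,0,15],[-84,248,-3,-1.1,0.6,0,15]]]'

```text
t: 10.63
tool_pos: [0.5226, 0.2671, 0.3283]
tcp_rot: [3.14, -0.004, -3.077]
contact_force: [-1.5, -0.4, -1.8]
opening: 0.0311
```

```bash
python3 -c "
from h import *
go((*st(-.003,.275),.26,-176.7),(*st(-.003,.275),.228,-176.7))
c=imaging.capture('side');pickle.dump(c,open('c4.pkl','wb'))
im=c['image'][:,:,::-1][170:330,130:330]
cv2.imwrite('pics/side1.png',cv2.resize(im,None,fx=3.5,fy=3.5,interpolation=cv2.INTER_CUBIC))"
```

```text
now 10.6333 [0.5226 0.2671 0.3283] [ 179.9   -0.2 -176.3] F [-1.5 -0.4 -1.8] open 0.0311 q [ 0.74  0.33  0.43 -0.   -1.67 -2.24]
[  1.  -10.3  68.3] [ 0.1 -0.2  0.4]
[  0.9 -10.3 100.3] [ 0.1 -0.2  0.4]
```

View pics/side1.png

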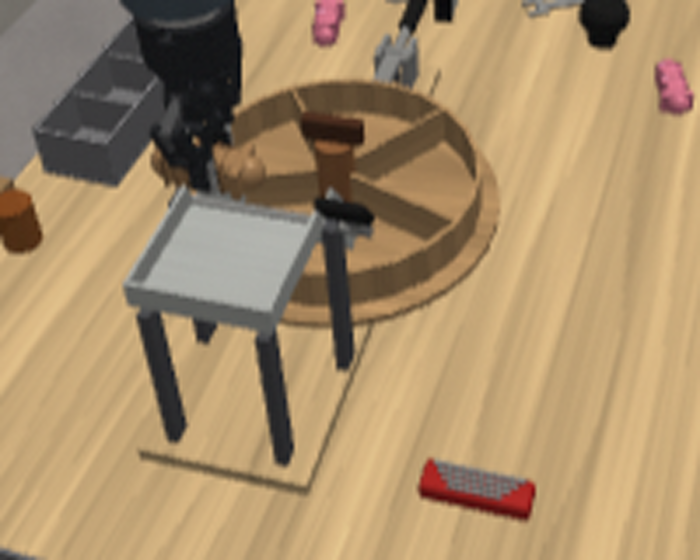

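```bash
python3 -c "
from h import *
c=pickle.load(open('c4.pkl','rb'))
print(ray(c,(195.1,242.9),.208),st(0,.277))
for x,y in [(183,190),(325,213),(270,328),(127,292)]:
  print(ray(c,(130+x/3.5,170+y/3.5),.232))"
```

```text
[0.53045902 0.25241784 0.208     ] [0.52485476 0.25904068]
[0.59331677 0.20799634 0.232     ]
[0.45519762 0.2001131  0.232     ]
[0.44926978 0.33908863 0.232     ]
[0.58183378 0.33652615 0.232     ]
```

step_arm --plan '[[[1,-3,35,0,0,0.4,15],[1,-3,65,0,0,0.4,15],[1,-3,85,0,0,0.4,15],[1,-3,95,0,0,0.4,15],[1,-3,101,0,0,0.4,15],[1,-3,101,0,0,0.4,15]]]'

```text
t: 11.18
tool_pos: [0.5213, 0.2615, 0.2281]
tcp_rot: [3.141, -0.004, -3.085]
contact_force: [0.2, 0.7, -1.3]
opening: 0.0315
```

step_arm --plan '[[[0,0,0,0,0,0,40],[0,0,0,0,0,0,48],[0,0,0,0,0,0,48],[0,0,0,0,0,0,48],[0,0,-30,0,0,0,48],[0,0,-70,0,0,0,48],[0,0,-110,0,0,0,48],[0,0,-120,0,0,0,48]]]'

```text
t: 11.85
tool_pos: [0.5233, 0.2613, 0.3559]
tcp_rot: [3.136, 0.007, -3.086]
contact_force: [-0.0, -0.1, 1.2]
opening: 0.0481
```

```bash
python3 -c "
from h import *
P=st(-.107,.2588);print(P)
go((*st(-.107,.32),.36,-176.7),(*st(-.107,.315),.27,-176.7))
c=imaging.capture('side');pickle.dump(c,open('c4.pkl','wb'))
im=c['image'][:,:,::-1][170:330,130:330]
cv2.imwrite('pics/side2.png',cv2.resize(im,None,fx=3.5,fy=3.5,interpolation=cv2.INTER_CUBIC))"
```

```text
[0.41907986 0.23471151]
now 11.85 [0.5233 0.2613 0.3559] [ 179.7    0.4 -176.8] F [-0.  -0.1  1.2] open 0.0481 q [ 0.73  0.32  0.49  0.   -1.72 -2.25]
[105.6  40.5  -4.6] [ 0.3  0.4 -0.1]
[106.3  35.1  85.3] [ 0.3  0.4 -0.1]
```

View pics/side2.png

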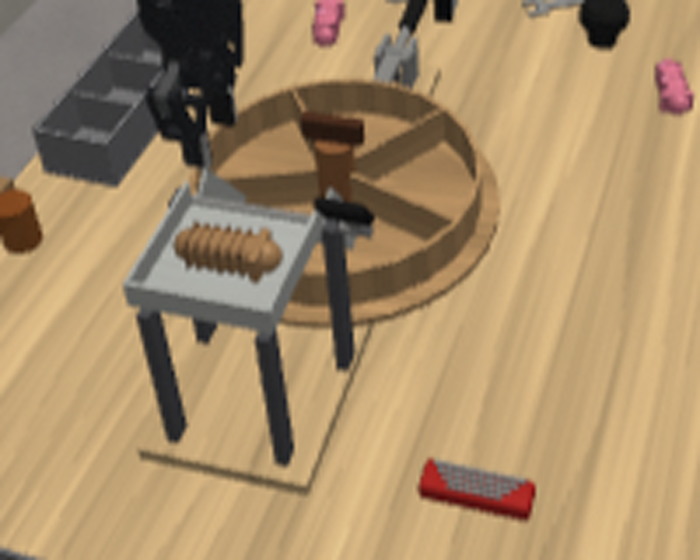

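The grip lies in the pan at crop (228,250) and has been let go. Next I'll go behind the paddle.

```bash
python3 -c "
from h import *
go((*st(-.118,.335),.36,-176.7),(*st(-.118,.335),.272,-176.7),(*st(-.118,.19),.272,-176.7))
c=pickle.load(open('c4.pkl','rb'));p=proj(c,[*st(-.107,.2588),.276]);print((p[0]-130)*3.5,(p[1]-170)*3.5)"
```

```text
now 11.9 [0.5233 0.2616 0.3553] [ 179.7    0.4 -176.8] F [-0.4  0.5  0.5] open 0.0478 q [ 0.73  0.32  0.49 -0.   -1.72 -2.25]
[116.7  55.2  -5.2] [ 0.3  0.4 -0.1]
[117.3  54.7  82.8] [ 0.3  0.4 -0.1]
[117.1 -90.3  82. ] [ 0.3  0.4 -0.1]
345.79377014696286 210.90515324334987
```

step_arm --plan '[[[30,25,-5,0,0,0,0],[60,55,-5,0.3,0.4,0,0],[90,55,-5,0.3,0.4,0,0],[117,55,-5,0.3,0.4,0,0],[117,55,20,0.3,0.4,0,0],[117,55,50,0.3,0.4,0,0],[117,55,82,0.3,0.4,0,0],[117,55,82,0.3,0.4,0,0]]]'

```text
t: 12.57
tool_pos: [0.4009, 0.3084, 0.2666]
tcp_rot: [-3.135, -0.01, -3.085]
contact_force: [-0.9, -0.2, -1.7]
opening: -0.0
```

step_arm --plan '[[[0,-15,0,0,0,0,0],[0,-30,0,0,0,0,0],[0,-42,0,0,0,0,0],[0,-52,0,0,0,0,0],[0,-62,0,0,0,0,0],[0,-70,0,0,0,0,0]]]'

```text
t: 13.07
tool_pos: [0.4065, 0.2454, 0.2772]
tcp_rot: [3.125, 0.004, -3.082]
contact_force: [-27.8, 24.6, 49.7]
opening: 0.0001
```

```bash
python3 -c "
from h import *
go((*st(-.118,.19),.272,-176.7))
c=imaging.capture('side');pickle.dump(c,open('c5.pkl','wb'))
im=c['image'][:,:,::-1][170:330,130:330]
cv2.imwrite('pics/side3.png',cv2.resize(im,None,fx=3.5,fy=3.5,interpolation=cv2.INTER_CUBIC))"
```

```text
now 13.0667 [0.4065 0.2454 0.2772] [ 179.1    0.2 -176.6] F [-27.8  24.6  49.7] open 0.0001 q [ 0.87  0.09 -0.01 -0.01 -1.46 -2.38]
[ -0.8 -80.3   3.9] [0.9 0.2 0.1]
```

View pics/side3.png

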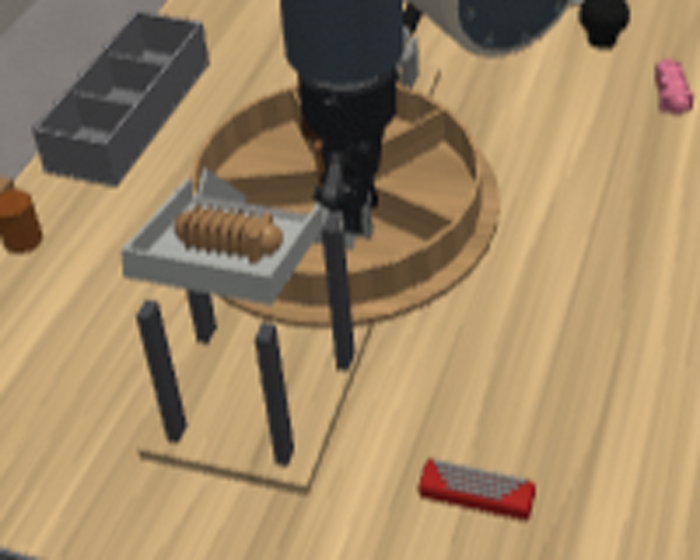

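The pan has only tipped slightly. The finger's knuckle appears to be caught on the paddle's top edge (50 N upward on the tool). I'll back off, turn the tool 90° so the flat side of the fingers pushes, and go in higher.

step_arm --plan '[[[0,8,0,0,0,0,0],[0,18,0,0,0,0,0],[0,35,0,0,0,0,0],[0,55,0,0,0,0,0],[0,68,0,0,0,0,0],[0,68,-20,0,0,-7,0],[0,68,-40,0,0,-14,0],[0,68,-60,0,0,-21,0]]]'

```text
t: 13.78
tool_pos: [0.4022, 0.3113, 0.3386]
tcp_rot: [3.132, 0.007, -2.71]
contact_force: [0.5, 0.4, 1.4]
opening: 0.0003
```

step_arm --plan '[[[0,0,0,0,0,-7,0],[0,0,0,0,0,-14,0],[0,0,0,0,0,-21,0],[0,0,0,0,0,-28,0],[0,0,0,0,0,-35,0],[0,0,0,0,0,-42,0],[0,0,0,0,0,-49,0],[0,0,0,0,0,-56,0]]]'

```text
t: 14.45
tool_pos: [0.4024, 0.3114, 0.3376]
tcp_rot: [3.141, 0.01, -1.727]
contact_force: [0.9, -0.4, -0.0]
opening: 0.0
```

```bash
python3 -c "
from h import *
go((*st(-.12,.325),.335,-86.7),(*st(-.12,.325),.288,-86.7))
c=imaging.capture('side');pickle.dump(c,open('c5.pkl','wb'))
im=c['image'][:,:,::-1][150:310,130:330]
cv2.imwrite('pics/side4.png',cv2.resize(im,None,fx=3.5,fy=3.5,interpolation=cv2.INTER_CUBIC))"
```

```text
now 14.45 [0.4024 0.3114 0.3376] [180.    0.5 -98.9] F [ 0.9 -0.4 -0. ] open 0.0 q [ 0.96  0.16  0.23 -0.   -1.63 -1.12]
[11.3 -1.7  2.5] [ -0.1   0.5 -12.2]
[11.7 -1.7 49.5] [ -0.1   0.5 -12.2]
```

View pics/side4.png

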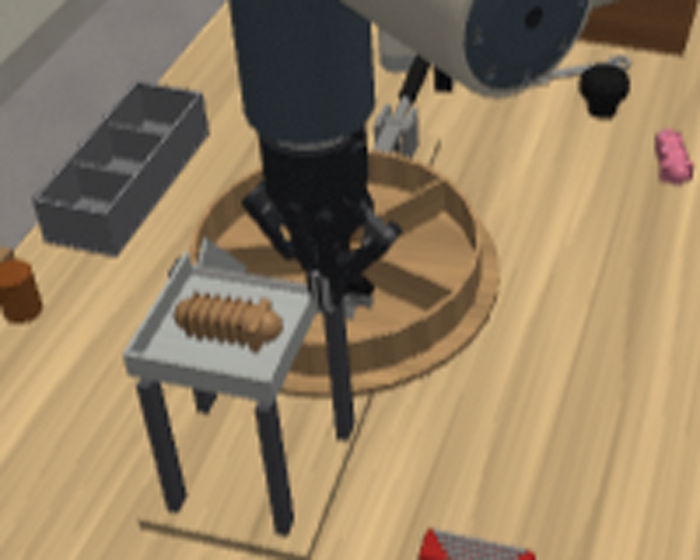

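The grip is still in the level pan, at crop (228,318). The side linkages confirm the catch. I'll line up, then push.

step_arm --plan '[[[5,3,0,0,0,-7,0],[8,3,0,0,0.5,-12.2,0],[11,3,15,0,0.5,-12.2,0],[11,3,35,0,0.5,-12.2,0],[11,3,50,0,0.5,-12.2,0],[11,3,50,0,0.5,-12.2,0]]]'

```text
t: 15.0
tool_pos: [0.3966, 0.3007, 0.2836]
tcp_rot: [3.137, -0.005, -1.509]
contact_force: [0.2, 0.5, -0.0]
opening: 0.0
```

step_arm --plan '[[[15,0,0,0,0,0,0],[30,0,0,0,0,0,0],[40,0,0,0,0,0,0],[50,0,-4,0,0,0,0],[60,0,-8,0,0,0,0]]]'

```text
t: 15.42
tool_pos: [0.4012, 0.2418, 0.2945]
tcp_rot: [3.141, 0.002, -1.509]
contact_force: [-1.7, 4.8, 4.9]
opening: -0.0002
```

```bash
python3 -c "
from h import *
go((*st(-.125,.19),.295,-86.7))"
```

```text
now 15.4167 [0.4012 0.2418 0.2945] [ 1.80e+02  1.00e-01 -8.65e+01] F [-1.7  4.8  4.9] open -0.0002 q [ 0.88  0.08  0.03 -0.   -1.52 -0.82]
[76.9  0.9 -0.6] [0.  0.1 0.2]
```

step_arm --plan '[[[8,0,-3,0,0,0,0],[17,0,-6,0,0,0,0],[26,0,-8,0,0,0,0],[35,0,-8,0,0,0,0],[44,0,-6,0,0,0,0],[53,0,-3,0,0,0,0]]]'

```text
t: 15.92
tool_pos: [0.4048, 0.1879, 0.2976]
tcp_rot: [-3.141, 0.002, -1.51]
contact_force: [0.4, 2.4, 2.1]
opening: -0.0001
```

step_arm --plan '[[[8,0,4,0,0,0,0],[16,0,8,0,0,0,0],[22,0,10,0,0,0,0],[22,0,10,0,0,0,0]]]'

```text
t: 16.25
tool_pos: [0.4056, 0.1643, 0.2865]
tcp_rot: [3.14, -0.0, -1.511]
contact_force: [0.1, 0.5, 0.1]
opening: 0.0003
```

```bash
python3 -c "
from h import *
go((*st(-.125,.19),.295,-86.7))
c=imaging.capture('side');pickle.dump(c,open('c5.pkl','wb'))
im=c['image'][:,:,::-1][150:310,130:330]
cv2.imwrite('pics/side5.png',cv2.resize(im,None,fx=3.5,fy=3.5,interpolation=cv2.INTER_CUBIC))"
```

```text
now 16.25 [0.4056 0.1643 0.2865] [179.9  -0.  -86.6] F [0.1 0.5 0.1] open 0.0003 q [ 0.74  0.02 -0.06 -0.   -1.49 -0.68]
[-0.8  0.5 -8.5] [ 0.1 -0.   0.1]
```

View pics/side5.png

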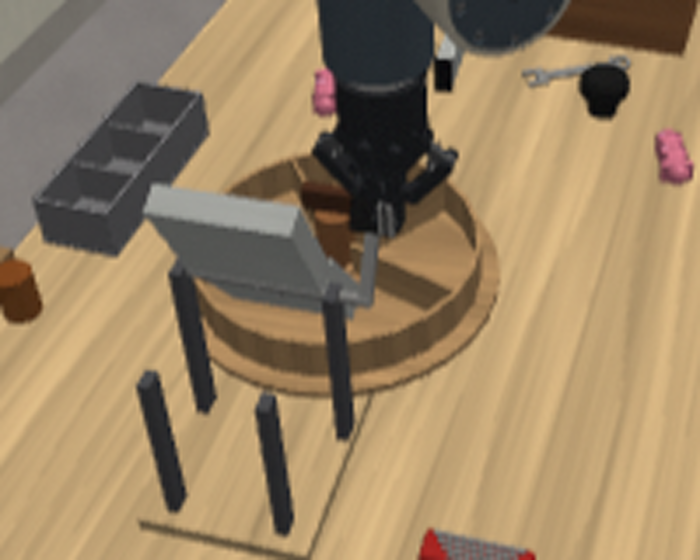

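The pan is tipped steeply, with its floor seen edge-on near (240,240). That was my twelfth picture, so from here I check numerically. I'll nudge a little further, hold, then let the pan drop.

step_arm --plan '[[[8,0,4,0,0,0,0],[12,0,5,0,0,0,0],[12,0,5,0,0,0,0],[12,0,5,0,0,0,0],[12,0,5,0,0,0,0],[12,0,5,0,0,0,0]]]'

```text
t: 16.8
tool_pos: [0.4065, 0.1552, 0.2819]
tcp_rot: [3.141, 0.005, -1.51]
contact_force: [-2.7, 7.5, 1.8]
opening: 0.0001
```

step_arm --plan '[[[-10,0,-3,0,0,0,0],[-20,0,-6,0,0,0,0],[-30,0,-8,0,0,0,0],[-40,0,-10,0,0,0,0],[-52,0,-10,0,0,0,0],[-64,0,-10,0,0,0,0],[-76,0,-8,0,0,0,0],[-90,0,-5,0,0,0,0]]]'

```text
t: 17.47
tool_pos: [0.4008, 0.2463, 0.2872]
tcp_rot: [3.141, 0.005, -1.509]
contact_force: [0.6, 0.4, 0.1]
opening: -0.0001
```

step_arm --plan '[[[-12,0,0,0,0,0,0],[-25,0,0,0,0,0,0],[-40,0,0,0,0,0,0],[-55,0,0,0,0,0,0],[-75,0,0,0,0,0,0],[-75,0,-40,0,0,0,0],[-75,0,-80,0,0,0,0],[-75,0,-90,0,0,0,0]]]'

```text
t: 18.13
tool_pos: [0.3976, 0.3219, 0.3837]
tcp_rot: [-3.134, 0.01, -1.509]
contact_force: [-0.6, -0.3, 1.3]
opening: -0.0
```

```bash
cat > chk.py <<'E'
from h import *
d=pickle.load(open('c0.pkl','rb'))
go()
for n in('top','side'):
  c=imaging.capture(n);pickle.dump(c,open(f'z_{n}.pkl','wb'))
  f=cv2.absdiff(c['image'],d[n]['image'] if n=='top' else pickle.load(open('c4.pkl','rb'))['image']).max(2)
  m=cv2.morphologyEx((f>30).astype('uint8'),cv2.MORPH_OPEN,np.ones((2,2)))
  k,l,s,ce=cv2.connectedComponentsWithStats(m)
  for i in range(1,k):
    if s[i,4]>15: print(n,s[i],ce[i].round(1),np.median(c['image'][l==i],0))
c=pickle.load(open('z_top.pkl','rb'));print('wide_bin top px',proj(c,[*st(0,.1),.03]),'side px',proj(pickle.load(open('z_side.pkl','rb')),[*st(0,.1),.03]))
E
python3 chk.py
```

```text
now 18.1333 [0.3976 0.3219 0.3837] [-179.6    0.6  -86.5] F [-0.6 -0.3  1.3] open -0.0 q [ 0.99  0.17  0.36  0.   -1.74 -0.93]
top [  0 128  15  49 499] [  5.3 151.5] [42. 47. 50.]
top [  9 128  11  13  65] [ 15.2 134. ] [52. 49. 42.]
top [259 143  22  15  76] [268.3 150.2] [102.  78.  49.]
top [ 18 150   3  11  26] [ 19.2 155.5] [58.5 56.  47. ]
top [237 150   5   8  33] [239.  153.2] [45. 25. 15.]
top [243 151   6  12  51] [245. 156.] [111.  84.  53.]
top [ 51 153  20  12 127] [ 59.2 159.3] [15. 18. 21.]
top [325 152  40  17 406] [345.5 161.2] [75.5 68.5 49. ]
top [295 160   9   8  33] [298.1 162.8] [85. 83. 76.]
top [   0  164   98   57 3399] [ 50.1 187.3] [29. 32. 32.]
top [198 167  26   4  98] [210.  168.6] [109.  83.  52.]
top [227 167   7   4  20] [230.  168.8] [102.5  75.5  49.5]
top [298 168   9   2  18] [302.  168.5] [102.   86.5  63. ]
top [247 173  35  24 106] [264.8 184.6] [55.5 42.  26. ]
top [329 211  12  27 165] [333.5 221. ] [127. 105.  72.]
top [333 236  10   6  34] [337.5 238.5] [128.  106.   72.5]
top [  0 239  61  35 557] [ 28.6 254. ] [112.  92.  62.]
top [   0 
[... 725 characters left out ...]
110. 102.  87.]
side [  241    70   231   142 11117] [378.7 127.8] [97. 93. 84.]
side [263  87  29   6 117] [276.6  89.2] [118. 100.  92.]
side [247 102  44  30 525] [267.4 115.4] [145. 139. 124.]
side [ 419  161   35  105 1683] [433.4 198.8] [87. 82. 70.]
side [338 223  13  19  90] [343.  233.2] [90. 86. 77.]
side [367 229  16   7  66] [374.7 232.6] [140.5 134.5 121.5]
side [180 234  32  18 383] [195.9 242.2] [171. 173. 168.]
side [375 240   7   5  17] [377.9 241.9] [118. 110.  97.]
side [380 256  37  30 389] [398.9 273.8] [128. 119. 104.]
wide_bin top px (np.float64(210.12842193401872), np.float64(169.98961942579422)) side px (np.float64(218.58925149465142), np.float64(244.53078572222762))
```

The pan is empty and level. Tan on wood gives low contrast, so I'll look for the grip in the bin with a finer mask.

```bash
python3 - <<'E'
from h import *
a=pickle.load(open('z_top.pkl','rb'));g=cv2.cvtColor(a['image'],cv2.COLOR_RGB2GRAY)
g=cv2.medianBlur(g,3)
for r in range(142,208,2): print(r,''.join(f'{v:4d}' for v in g[r,186:246:2]))
print('side (cols 190:262)')
b=pickle.load(open('z_side.pkl','rb'));p=pickle.load(open('c4.pkl','rb'))
f=cv2.absdiff(b['image'],p['image']).max(2);f=cv2.medianBlur(f,3)
for r in range(204,272,2): print(r,''.join('#' if v>16 else '+' if v>9 else '.' for v in f[r,180:280]))
E
```

```text
142   59  58  54  53  56  61  68  63  84  85  90  81  88  89  83  76  79  80  84  85  90  80  82  83  84  86  85  86  89  87
144   82  80  75  59  56  54  54  63  77  85  88  85  89  90  82  78  80  80  82  83  92  82  79  84  84  86  85  88  89  89
146   85  84  84  83  80  59  66  89  87  86  90  85  90  91  82  77  81  82  82  84  90  89  63  84  84  87  87  89  91  91
148   84  84  85  85  83  76  87  91  88  84  91  85  90  90  82  79  81  79  81  83  89  89  80  84  88  85  84  86  90  90
150   84  84  86  85  84  86  91  91  89  85  90  86  87  90  82  79  81  81  81  82  69  72  72  77  85  48  29  47  87  90
152   85  85  84  84  84  89  92  92  91  87  90  85  85  89  84  81  80  80  81  64  64  67  67  65  83  45  30  30  82  90
154   85  84  85  85  84  90  91  91  91  88  91  86  87  90  84  80  80  81  69  57  64  76  65  60  72  52  30  29  86  88
156   84  85  85  85  84  89  91  91  91  86  89  88  88  90  85  81  82  82  68  54  76  77  69  59  72  48  31  29  69  88
158   84  86  86  85  85  90  90  90  89  86  89  88  88  90  85  81  80  82  68  59  77  79  73  59
[... 5914 characters left out ...]
......................................................................
260 ....................................................................................................
262 ....................................................................................................
264 ....................................................................................................
266 ....................................................................................................
268 ....................................................................................................
270 ....................................................................................................
```

```bash
python3 - <<'E'
from h import *
ims=[]
for i in range(6):
    c=imaging.capture('top');ims.append(c['image'].astype(float))
m=np.mean(ims,0);c['mean']=m;pickle.dump(c,open('z_top.pkl','wb'))
g=m.sum(2)/3
for r in range(147,184): print(r,''.join(f'{int(v):4d}' for v in g[r,218:246]))
rb=m[...,0]-m[...,2]
print('R-B')
for r in range(147,184,2): print(r,''.join(f'{int(v):4d}' for v in rb[r,218:246]))
Rm=np.array([[np.cos(YAW),np.sin(YAW)],[-np.sin(YAW),np.cos(YAW)]])
for u,v in [(222,165),(228,165.5),(233,165),(228,150),(228,181)]:
    print(u,v,[ (Rm@(ray(c,(u,v),z)[:2]-B)).round(4) for z in(.04,.05,.06)])
E
```

```text
147   74  78  71  73  78  78  76  79  84  87  84  79  58  59  77  80  80  78  79  81  79  80  85  84  82  84  86  83
148   73  78  73  75  76  76  77  78  85  87  83  80  75  60  76  81  78  80  77  80  77  81  84  86  84  84  83  82
149   73  77  71  73  77  79  78  76  84  86  83  79  78  61  75  81  79  78  58  45  43  41  51  80  84  84  85  83
150   75  78  72  74  79  77  75  75  63  66  70  69  76  61  59  78  82  80  40  27  26  24  29  55  80  84  85  83
151   74  78  73  73  78  77  64  56  53  57  57  57  62  69  48  74  82  79  42  25  26  24  23  44  80  83  85  84
152   74  79  74  72  78  75  56  54  61  63  62  62  58  60  54  60  77  81  41  25  26  28  24  46  80  84  86  83
153   74  77  74  72  75  63  53  58  64  71  70  68  62  57  67  47  74  80  41  27  26  28  25  48  80  84  84  84
154   73  78  75  72  65  56  51  56  57  69  72  69  56  55  61  52  61  76  45  28  25  26  22  40  79  82  84  82
155   73  77  76  70  55  41  41  49  54  76  78  63  51  48  43  67  61  76  47  30  29  26  25  36  79  85  85  85
156   73  77  74  73  72  56  58  64  70  74  7
[... 5183 characters left out ...]
39  39  52  53  52  56  58  58  58  58
181   55  53  53  54  52  52  53  56  53  55  53  53  52  49  53  56  57  51  35  46  54  53  53  56  58  58  57  59
183   53  52  53  55  51  51  54  56  55  57  56  56  53  52  51  57  55  38  35  50  55  53  53  56  58  58  59  59
222 165 [array([0.0127, 0.0603]), array([0.0104, 0.0596]), array([0.0082, 0.0589])]
228 165.5 [array([0.0103, 0.041 ]), array([0.008 , 0.0405]), array([0.0058, 0.0399])]
233 165 [array([0.0113, 0.0249]), array([0.009 , 0.0244]), array([0.0068, 0.024 ])]
228 150 [array([0.0617, 0.0395]), array([0.0591, 0.039 ]), array([0.0564, 0.0384])]
228 181 [array([-0.0405,  0.0425]), array([-0.0424,  0.0419]), array([-0.0443,  0.0414])]
```

The grip lies along own x next to the hub at own y ≈ +0.041 m. Its flange flares evenly on both sides, so it is lying flat. The limit is +0.030, so I'll move the arm clear of the side view and cross-check with the second camera.

step_arm --plan '[[[520,20,-10,0,0,0,0],[520,20,-10,0,0,0,0],[520,20,-10,0,0,0,0],[520,20,-10,0,0,0,0],[520,20,-10,0,0,0,0],[520,20,-10,0,0,0,0],[520,20,-10,0,0,0,0],[520,20,-10,0,0,0,0]]]'

```text
t: 19.2
tool_pos: [0.4029, -0.0146, 0.382]
tcp_rot: [3.14, 0.003, -1.509]
contact_force: [2.3, 0.5, 0.0]
opening: 0.0001
```

step_arm --plan '[[[200,0,0,0,0,0,0],[200,0,0,0,0,0,0],[200,0,0,0,0,0,0],[200,0,0,0,0,0,0],[200,0,0,0,0,0,0],[200,0,0,0,0,0,0]]]'

```text
t: 19.7
tool_pos: [0.4145, -0.219, 0.3795]
tcp_rot: [3.136, 0.003, -1.515]
contact_force: [0.0, 1.4, -0.9]
opening: 0.0
```

```bash
python3 - <<'E'
from h import *
go()
ims=[]
for i in range(4):
    c=imaging.capture('side');ims.append(c['image'].astype(float))
m=np.mean(ims,0);c['mean']=m;pickle.dump(c,open('z_side.pkl','wb'))
g=m.mean(2)
for X in [(0,.041,.045),(-.042,.041,.045),(.058,.041,.045),(0,.06,.03),(0,.025,.045)]:
    print(X,np.round(proj(c,[*st(*X[:2]),X[2]]),1))
for r in range(208,246): print(r,''.join(f'{int(v):4d}' for v in g[r,196:242:1][::1][:34]))
# pan + clamp vs earlier
p=pickle.load(open('c4.pkl','rb'))['image'].astype(float)
f=np.abs(m-p).max(2);print('pan corner diffs',[f[int(170+y/3.5),int(130+x/3.5)].round() for x,y in [(127,292),(270,328),(325,213),(340,210),(150,320)]])
t=imaging.capture('top');c0=pickle.load(open('c2.pkl','rb'))
f=cv2.absdiff(t['image'],pickle.load(open('c0.pkl','rb'))['top']['image']).max(2)
# bystanders: diff inside their boxes
for n,(x0,y0,x1,y1) in dict(level=(362,158,436,180),can=(370,125,405,158),spanner=(378,198,416,250),knob=(362,226,390,254),hex=(132,226,150,265),rod=(100,212,118,270)).items():
    print(n,(cv2.medianBlur(f,3)[y0:y1,x0:x1]>30).sum())
E
```

```text
now 19.7 [ 0.4145 -0.219   0.3795] [179.7   0.2 -86.8] F [ 0.   1.4 -0.9] open 0.0 q [-0.15  0.1   0.26 -0.   -1.74  0.21]
(0, 0.041, 0.045) [223.1 231.2]
(-0.042, 0.041, 0.045) [233.3 232.8]
(0.058, 0.041, 0.045) [209.1 228.9]
(0, 0.06, 0.03) [221.9 237.3]
(0, 0.025, 0.045) [224.3 228.4]
208   80  74  73  72  72  73  76  86 108 123 123 124 124 125 125 126 126 126 126 127  61  28  26  26  27  26  26  26  26  26  26  25  26  25
209   80  74  72  73  72  83  97 109 123 124 123 124 124 124 124 125 126 126 126 126  99  44  38  29  32  33  26  26  26  26  26  26  26  26
210   79  76  72  73  84 110 125 125 124 124 124 124 124 124 124 125 124 125 125 126 126  76  59  44  66  68  62  61  51  52  42  33  33  27
211   80  77  84  99 113 129 130 128 127 126 126 125 126 126 125 125 124 124 125 125 126 108  68  59  86  96  96  94  84  85  78  69  69  58
212   79  89 113 132 133 133 133 132 132 131 131 130 128 127 126 126 125 125 124 125 125 125  80  63  64  85  91  96  95  95  96  95  89  78
213   89 116 132 133 133 132 132 132 132 132 132 131 131 130 130 129 129 128 128 126 125 124 107  79  49 
[... 3997 characters left out ...]
171 171 172 173 173 173 174 174 173 174 173 173 174 173 173 172 165 114 100  99 103 138 139 139  92  44  39  40  44  43  64 131
243  172 171 172 171 171 171 171 171 172 172 172 173 172 173 173 174 173 171 143 101  99 100 115 136 138 138 101  45  40  39  43  44  59 136
244  172 172 172 172 172 173 173 173 172 172 171 171 171 171 172 172 172 165 114  99  99 103 128 135 136 136 114  47  40  39  42  43  43 137
245  171 172 171 171 172 172 173 172 172 172 172 173 172 172 171 171 171 142 102 100  99 117 137 138 138 138 124  50  40  39  42  43  43 134
pan corner diffs [np.float64(2.0), np.float64(1.0), np.float64(0.0), np.float64(1.0), np.float64(2.0)]
level 369
can 416
spanner 0
knob 0
hex 0
rod 0
```

```bash
python3 -c "
from bench import ctrl
print(ctrl.hand_in())"
```

```text
the job is handed in; nothing more can be done
None
```

I carried out every step and handed the job in at about t = 20 s; the hand-in gave no verdict.

**What I did**
- **Bin and clamp:** I turned the bin 142° by its hub bar, so the wide compartment points along 93.5° against 93.3° for the chute axis. I then pushed the clamp handle down to its stop.
- **Grip:** I laid the tan grip in the pan, let go, tipped the pan by its paddle, and let it drop back.
- **One setback:** The first push snagged a finger linkage on the paddle and reached about 62 N in total at the wrist. I backed off, turned the tool 90° and tipped it cleanly at about 5 N.

**Last checks**
- **Grip position:** It lies flat in the wide compartment against the hub, about 41 mm from the bin axis, or 59 mm inward of `wide_bin` (limit 70 mm). It is about 60 mm from `wide_bin` in all (limit 95 mm). The margin on the inward limit is only about 11 mm. The side view is partly hidden by the pan but fits this position.
- **Pan and clamp:** The pan is empty and level. The clamp was last seen locked in the picture taken on the way to the pan. I did not measure it again before handing in.
- **Bystanders:** The spanner, knob, hex keys and rod showed no change. The last comparison flagged the level and can, most likely because the parked arm covered them. The comparison before that, with the arm elsewhere, showed no change there.
- **Robot:** It was parked clear of everything, with wrist force under 2 N.

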